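# Draw a dose up to the set pointer on a spring-return bottle-top dispenser and hold it

### The arm

A 7-joint arm with a two-finger parallel gripper is mounted at the origin on the work surface. World frame = base frame: x ahead of the robot, y to its left, z up, the work surface at z = 0. Lengths are in m, angles in rad, forces in N, time in s.
With the tool pointing down it reaches from about 0.4 to 0.9 m from the base axis. Payload 5.6 kg.
Tool frame: the origin (TCP) lies at the very end of the fingers, on their centre line; the grasp point (between the pads) lies 19 mm behind it; z points along the fingers, y is the line along which they close (so a half turn about z gives the same grasp; the last joint's range is limited). The gripper opens to 92 mm and grips with 3 to 60 N. Pads are 20 mm wide; open, the fingers measure 128 mm over their backs; the gripper's body (75 mm by 189 mm) begins 69 mm behind the grasp point.
Start: joints at [-1.218, 0.468, -0.012, 1.603, 0.006, 1.071, -0.056], TCP at [0.251, 0.6, 0.178] pointing down, gripper open.
Joint ranges: [-2.53, 2.53], [-0.31, 2.02], [-1.57, 1.55], [0.28, 2.44], [-1.29, 4.43], [0.15, 1.84], [-2.92, 2.92]. Speed limits (rad/s): [2.57, 2.57, 3.14, 3.14, 3.14, 3.14, 3.14].

### API

Orientations are given as a 3x3 rotation matrix whose columns are the frame's x, y, z axes.
In Python, from cell import r gives the robot as it stands. The module is installed in compiled form; this text tells all that it offers.
- The arm moves only by the shell command python3 -m jog 'ROWS' [FORCE]. ROWS is JSON, one flat list of numbers, 7 for each row, row after row: the turn, a rotation vector about the tool's x, y, z normalised to -1 to 1, where 1 is 0.1 rad, then the shift along the tool's x, y, z normalised to -1 to 1, where 1 is 0.03 m, then the opening, from 0 (shut) to 1 (fully open). A call has 1 to 5 rows; each row shifts and turns the commanded pose from where the row before left it, along the tool's axes as they then stand; what a row does not reach is not made up. A row lasts 1/12 s, in which the tool goes at most 41.7 mm and 7.16 degrees, less where a joint would pass 70% of its speed; a pose out of reach is approached as far as the arm can. A call with a number of a shift or a turn outside -1 to 1 is refused whole. A call with a gripper value outside its range is refused whole. The fingers move at their own pace and stop on an object; FORCE is the grip in N (left out, the last holds). Time passes only in rows, so rows that do not move let the fingers close. It gives the time, the measured TCP pose, the force, the opening and the grip force at its end, in the units of the state.
- r.state(): the state, without advancing time (a new reading comes with each control period).
- r.read_camera(name): name is "scene" or "top"; returns a dict with "pixels" (420x560x3 uint8, red, green, blue), "K" (3x3 intrinsics, pixels), "rvec" (rotation vector, rad) and "tvec" (3), from world to camera coordinates, as OpenCV has them. Camera axes: x right, y down, z forward; pixel columns grow to the right and rows downward; lengths in m; the calibration is good to about 2 mm. A picture is of the moment at which its call begins. There is no depth.
- r.finish_job(): hands the job in; it is judged then, once.
The state is a dict: "time": time; "joints": joint angles; "joint_velocities": joint speeds; "tau": joint torques, N m; "tool_pos": TCP position; "tcp_rot": TCP orientation; "ft_force": force on the tool from outside, world axes, zero at the start; "wrist_torque": the same for the moment, N m; "finger_gap": opening from 0.0 (shut) to 1.0 (fully open); "finger_force": force on a finger pad.
Only numpy, scipy, OpenCV 4.12 (cv2) and the standard library are available. Lean on these libraries where they do the work, as an engineer would, in place of code of your own. Each camera call takes 0.05 s, during which the arm holds its last target. There are 200 camera calls.

### The job

Take the ribbed orange grip of the bottle-top dispenser lightly between the fingers and slowly draw its sleeve straight up against the return spring until the black index tooth is level with the red set pointer on the scale, without overdrawing it. Keep the bottle and its stand standing where they are, leave the set pointer as it is set and leave the green-gripped dispenser, the beaker under the spout and the bottles alone. The program finishes while still holding the sleeve up at the pointer: do not let go.

Things in the scene. Friction and masses are not known exactly. Their poses are not given: they have to be found in the camera images.
- dispenser: The dispenser to use, ORANGE grip: amber bottle (70 mm across) clamped on a white base plate 120 x 120 x 8 mm, about 2.2 kg, free-standing (slides if shoved). Origin: centre of the plate's underside, on the axis of bottle and sleeve; z up. Blue collar (53 mm across) up to 156 mm height, white valve block (43 mm) to 182 mm, moving sleeve to 277 mm. A 12 mm support rod stands at +y 50 mm, 150 mm high.
- spout_tip (a point): lower end of the thin fixed spout (6 mm) of the orange-gripped dispenser; the spout leaves the valve block towards the dispenser's -x at 169 mm height and turns down 95 mm from the axis to 115 mm height.
- scale_top (a point): top of the white upright scale (5 x 16 mm) fixed beside the sleeve of the orange-gripped dispenser, 238 mm above the bench, 33.5 mm to its +x and 13 mm to its +y from the axis.
- sleeve (a joint): how far the orange-gripped sleeve is drawn up, m: 0 = fully down (where the spring keeps it), stop at 0.056. Pulling takes about 3 N at the start, rising by 0.08 N per mm; it springs back when let go. The index tooth is level with the red pointer when this equals set.
- set (a joint): height of the red set pointer on the dispenser's scale, m, on the same zero as sleeve; differs each time (0.020 to 0.044). It is clipped tight and stays as set.
- grip (a point): centre of the orange ribbed grip on the sleeve's axis: an upright cylinder 39 mm across, 33 mm tall, flat top 16.5 mm above this point; 260 mm above the bench with the sleeve down. Pinch it from above; closing along the dispenser's y axis keeps the fingers farthest from the scale. Hold it lightly: the two pads together must not load it with more than 100 N (50 N a pad).
- index (a point): outer end of the black index tooth (11 mm wide, 3 mm thick), which sticks out from the sleeve's lower rim beside the scale, 36 mm towards the dispenser's +x from the axis; at its mid-height. Rises with the sleeve.
- set_mark (a point): the red set pointer, a clip 8 mm tall and 20 mm wide on the scale; point on its outer face at its mid-height.
- other_dispenser: the same kind of dispenser with a GREEN grip, not to be used. Same sizes. Origin at the centre of its base plate's underside; z up.
- other_sleeve (a joint): how far the green-gripped sleeve is drawn up, m; must stay at 0.
- beaker: small glass beaker, 42 mm across, 55 mm high, standing under the orange dispenser's spout. Origin under the centre of its base, z up. 
- wash_bottle: white wash bottle with blue cap and bent spout, 64 mm across, 144 mm high to the cap's top, 190 mm to the bend of the spout. Origin under the centre of its base, z up. 
- amber_bottle: small amber bottle with blue cap, 56 mm across, 128 mm high. Origin under the centre of its base, z up. 

How it is judged:
By the outcome, as a careful person would: the job done as asked, in the order asked, and still so for the second after the job is handed in, while the arm keeps its last pose, push and grip.
It also fails if it takes over 34 s, if anything falls off the work surface, if the arm or the gripper's body presses on something with over 40 N, if the wrist force passes 120 N, or if a joint passes its speed limit or range.

## Working session

There is one attempt and no reset: what is moved stays moved. The work goes in short steps, Python scripts to look and compute and a shell command to move; the robot and the scene stay as the last step left them, time stands still between calls to the robot, and variables do not carry over. Pictures are saved under pics/ and viewed, at most 10 in all, crops included, and the job is handed in when it is done.

```bash
mkdir -p pics; cat > h.py <<'E'
import numpy as np, cv2
from cell import r
def cam(n):
    d=r.read_camera(n); R=cv2.Rodrigues(np.array(d["rvec"],float))[0]
    return d["pixels"],np.array(d["K"]),R,np.array(d["tvec"],float).ravel()
def ray(c,uv):
    _,K,R,t=c; return -R.T@t, R.T@np.linalg.solve(K,[uv[0],uv[1],1.])
def onz(c,uv,z):
    o,d=ray(c,uv); return o+d*(z-o[2])/d[2]
def tri(c1,u1,c2,u2):
    o1,d1=ray(c1,u1);o2,d2=ray(c2,u2)
    s=np.linalg.lstsq(np.c_[d1,-d2],o2-o1,rcond=None)[0]
    a=o1+d1*s[0];b=o2+d2*s[1]; return (a+b)/2,np.linalg.norm(a-b)
def proj(c,p):
    q=c[1]@(c[2]@np.array(p)+c[3]); return q[:2]/q[2]
E
python3 - <<'E'
from h import *
for n in("scene","top"):
    c=cam(n); cv2.imwrite(f"pics/{n}0.png",c[0][:,:,::-1]); print(n,-c[2].T@c[3],c[2][2])
s=r.state();print(s["time"],s["tool_pos"],s["tcp_rot"],s["finger_gap"],s["ft_force"])
E
```

```text
scene [ 1.20127741 -0.87004256  1.01011379] [-0.50249376  0.63351203 -0.58835579]
top [ 0.29187045 -0.00224392  1.84695387] [ 0.12415221 -0.00572895 -0.99224665]
0.1 [0.25044712 0.59917005 0.17750059] [[-9.22676265e-01  3.85575222e-01 -5.09095836e-04]
 [ 3.85575535e-01  9.22674950e-01 -1.56329902e-03]
 [-1.33039391e-04 -1.63871380e-03 -9.99998648e-01]] 1.003049291832546 [ 0.82647912 -0.27247049  0.04590005]
```

View pics/scene0.png

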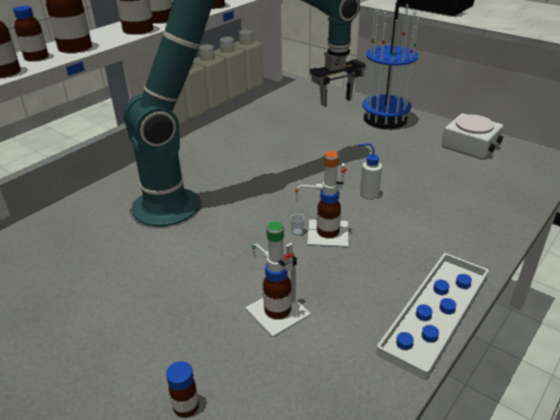

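View pics/top0.png

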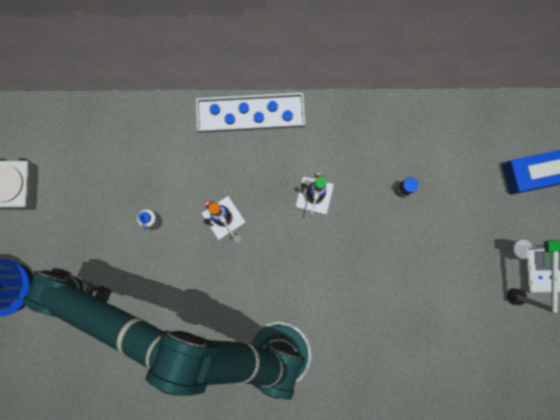

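The scene view shows the orange grip at (331,158), the red pointer near (343,170) and the beaker at (297,224). The top view shows the orange grip at (214,208) and the beaker near (236,238). Next I'll measure these from both views and take enlarged crops.

```bash
python3 - <<'E'
from h import *
S=cam("scene");T=cam("top")
def org(c,box):
    x0,y0,x1,y1=box; h=cv2.cvtColor(c[0],cv2.COLOR_RGB2HSV)[y0:y1,x0:x1]
    out={}
    for n,lo,hi in(("orange",(7,150,90),(18,255,255)),("red",(0,130,80),(5,255,255)),("red2",(173,130,80),(180,255,255))):
        m=cv2.inRange(h,lo,hi);k,l,st,ce=cv2.connectedComponentsWithStats(m)
        out[n]=[(st[i].tolist(),(ce[i]+[x0,y0]).round(1).tolist()) for i in range(1,k) if st[i][4]>2]
    return out
a=org(S,(290,140,360,250));b=org(T,(190,190,260,250));print(a);print(b)
uo=max(a["orange"],key=lambda q:q[0][4])[1];vo=max(b["orange"],key=lambda q:q[0][4])[1]
print("grip tri",tri(S,uo,T,vo),"top on .2765",onz(T,vo,.2765))
# plate in top
g=T[0][185:250,190:255].astype(int); m=((g.min(2)>170)).astype(np.uint8)
k,l,st,ce=cv2.connectedComponentsWithStats(m);i=1+np.argmax(st[1:,4])
ys,xs=np.where(l==i);pts=np.c_[xs+190,ys+185].astype(np.float32)
bx=cv2.boxPoints(cv2.minAreaRect(pts));P=np.array([onz(T,p,.008)for p in bx]);print("plate",P.round(3).tolist(),P.mean(0),np.linalg.norm(P-np.roll(P,1,0),axis=1))
A=cv2.resize(S[0][140:250,285:365],None,fx=5,fy=5,interpolation=3);B=cv2.resize(T[0][190:250,190:255],None,fx=6,fy=6,interpolation=3)
I=np.zeros((550,800,3),np.uint8);I[:550,:400]=A;I[:360,405:795]=B
cv2.imwrite("pics/c1.png",I[:,:,::-1])
E
```

```text
{'orange': [([36, 11, 12, 6, 57], [331.2, 153.5]), ([35, 19, 13, 8, 73], [330.6, 162.7])], 'red': [([51, 28, 6, 5, 15], [343.7, 170.0])], 'red2': []}
{'orange': [([18, 13, 12, 11, 90], [213.4, 207.8])], 'red': [], 'red2': []}
grip tri (array([0.50034887, 0.20557714, 0.24829242]), np.float64(0.005001457614221087)) top on .2765 [0.49859305 0.20350543 0.2765    ]
plate [[0.514, 0.284, 0.008], [0.579, 0.186, 0.008], [0.481, 0.122, 0.008], [0.417, 0.219, 0.008]] [0.4978948  0.20296283 0.008     ] [0.11656151 0.11746857 0.1171062  0.11672642]
```

View pics/c1.png

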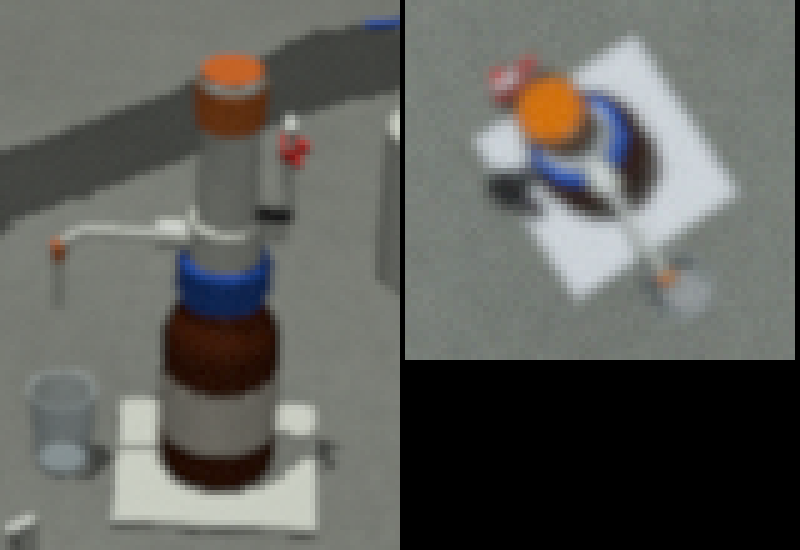

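The crop places the red pointer at about (343.6,170) in the scene view, the black tooth at about (339.4,182.6) and the spout pointing away to the lower left. I'll compute the yaw and a first estimate of the set height, and lift and turn the tool meanwhile.

```bash
cat > meas.py <<'E'
from h import *
ax=np.array([.4983,.2033]); yaw=np.radians(33.4)
ex=np.array([np.cos(yaw),np.sin(yaw)]);ey=np.array([-ex[1],ex[0]])
def P(x,y,z): return np.r_[ax+ex*x+ey*y,z]
def hz(c,uv,x,y):   # height where the ray comes nearest to the upright line through (x,y)
    o,d=ray(c,uv); q=P(x,y,0); s=np.linalg.lstsq(np.c_[d,[0,0,-1]],q-o,rcond=None)[0]; return s[1]
def marks(n=4):
    im=np.mean([ (lambda c:(globals().__setitem__('C',c),c[0].astype(float))[1])(cam("scene")) for _ in range(n)],0)
    w=im[150:200,325:360]; R,G,B=w[...,0],w[...,1],w[...,2]
    red=np.clip(R-(G+B)/2-30,0,None)*((R-G)>30)*(abs(G-B)<.6*(R-G))
    red[:, :12]=0
    yy,xx=np.mgrid[150:200,325:360]
    ur=np.array([(red*xx).sum(),(red*yy).sum()])/red.sum()
    return im,ur
E
python3 - <<'E'
from meas import *
im,ur=marks()
print("red",ur,"z",hz(C,ur,36,13) if 0 else hz(C,ur,.036,.013))
T=cam("top"); p=onz(T,(233.8,236.3),.15)[:2]-ax; print("spout yaw",np.degrees(np.arctan2(-p[1],-p[0])),np.linalg.norm(p))
print("spout end rows",proj(C,P(-.095,0,.115)),"tooth0?",proj(C,P(.03,0,.187)),proj(C,P(.036,.013,.238)),"scaletop")
g=im.mean(2).round().astype(int); print("gray rows164-192 cols332-350");print(g[164:194,332:350])
E
python3 -m jog '[0,0,-0.98,0,0,-0.75,1, 0,0,-0.98,0,0,-0.75,1, 0,0,-0.98,0,0,-0.75,1, 0,0,-0.98,0,0,-0.75,1, 0,0,-0.98,0,0,-0.75,1]'
python3 -m jog '[0,0,-0.98,0,0,-0.75,1, 0,0,-0.98,0,0,-0.75,1, 0,0,-0.98,0,0,-0.75,1, 0,0,-0.98,0,0,-0.75,1, 0,0,-0.98,0,0,-0.75,1]'
```

```text
time: 0.82
tool_pos: [0.2506, 0.5996, 0.2921]
tcp_rot: [[-0.995, -0.099, 0.0], [-0.099, 0.995, 0.0], [-0.0, 0.0, -1.0]]
ft_force: [0.5, -0.2, -0.6]
finger_gap: 1.002
finger_force: 0.0
time: 1.23
tool_pos: [0.2506, 0.5995, 0.4046]
tcp_rot: [[-0.832, -0.555, 0.0], [-0.555, 0.832, 0.0], [-0.0, 0.0, -1.0]]
ft_force: [0.6, 0.7, -0.4]
finger_gap: 1.004
finger_force: 0.0Traceback (most recent call last):
  File "<stdin>", line 3, in <module>
NameError: name 'C' is not defined
```

```bash
cat > fix.py <<'E'
s=open('meas.py').read()
i=s.index("    im=np.mean"); j=s.index("    w=im[")
s=s[:i]+"    cs=[cam('scene') for _ in range(n)]; C=cs[0]; im=np.mean([c[0].astype(float) for c in cs],0)\n"+s[j:].replace("return im,ur","return C,im,ur")
open('meas.py','w').write(s)
E
python3 fix.py
python3 - <<'E'
from meas import *
C,im,ur=marks(2)
print("red",ur,"z",hz(C,ur,.036,.013))
T=cam("top"); p=onz(T,(233.8,236.3),.15)[:2]-ax; print("spout yaw",np.degrees(np.arctan2(-p[1],-p[0])),np.linalg.norm(p))
print("spout end",proj(C,P(-.095,0,.115)),"tooth",proj(C,P(.03,0,.187)),"scaletop",proj(C,P(.0335,.013,.238)))
g=im.mean(2).round().astype(int); print("rows 158-190 cols 334-350")
for v in range(158,190): print(v,*g[v,334:350])
E
python3 -m jog '[0,0,0,0.03,-1,0,1, 0,0,0,0.03,-1,0,1, 0,0,0,0.03,-1,0,1, 0,0,0,0.03,-1,0,1, 0,0,0,0.03,-1,0,1]'
python3 -m jog '[0,0,0,0.03,-1,0,1, 0,0,0,0.03,-1,0,1, 0,0,0,0.03,-1,0,1, 0,0,0,0.03,-1,0,1, 0,0,0,0.03,-1,0,1]'
python3 -m jog '[0,0,0,0.03,-1,0,1, 0,0,0,0.03,-1,0,1, 0,0,0,0.03,-1,0,1, 0,0,0,0.03,-1,0,1, 0,0,0,0.03,-0.5,0,1]'
```

```text
red [342.98784957 168.51610415] z 0.2230010008054914
spout yaw 33.25358523934347 0.09793275531951481
spout end [295.99332799 201.02333106] tooth [340.27559873 181.80247023] scaletop [342.44500385 163.86534451]
rows 158-190 cols 334-350
158 110 102 86 66 58 64 66 66 66 65 64 64 63 64 64 65
159 78 70 64 54 55 62 65 64 63 65 64 64 63 64 63 65
160 54 51 50 49 57 64 64 64 65 65 64 64 64 64 65 64
161 50 50 48 51 58 63 63 64 67 67 66 66 66 66 66 65
162 52 51 48 50 58 64 64 72 96 101 80 66 63 64 64 64
163 51 49 47 51 60 63 64 92 149 158 110 70 64 66 66 64
164 49 49 48 53 61 64 62 103 174 185 129 84 80 80 79 71
165 52 51 54 56 61 63 64 98 164 173 128 106 109 111 106 91
166 60 65 68 66 65 67 75 90 115 116 108 114 117 118 116 112
167 75 82 82 84 83 88 102 101 98 89 96 112 116 116 115 116
168 90 87 90 104 112 112 114 106 100 89 88 96 107 114 115 116
169 93 89 91 108 117 118 112 99 94 87 73 73 92 110 115 117
170 90 87 89 106 116 114 102 83 76 72 65 71 87 108 114 117
171 89 87 89 106 115 115 101 74 56 60 80 98 108 114 116 118
172 92 87 90 107 115 116 109 85 68 68 83 104 115 119 118 119
173 90 88 9
[... 906 characters left out ...]
8 117
188 99 90 86 88 98 104 103 106 112 117 120 119 119 118 118 118
189 93 89 84 82 96 111 114 116 116 120 120 120 119 119 118 119
time: 1.8
tool_pos: [0.3299, 0.4703, 0.4018]
tcp_rot: [[-0.835, -0.55, -0.001], [-0.55, 0.835, -0.002], [0.002, -0.001, -1.0]]
ft_force: [1.1, 0.5, -0.0]
finger_gap: 0.999
finger_force: 0.0
time: 2.22
tool_pos: [0.4087, 0.3426, 0.402]
tcp_rot: [[-0.835, -0.55, -0.002], [-0.55, 0.835, -0.001], [0.002, -0.0, -1.0]]
ft_force: [0.8, 0.7, 0.1]
finger_gap: 1.002
finger_force: 0.0
time: 2.63
tool_pos: [0.4807, 0.2251, 0.402]
tcp_rot: [[-0.838, -0.546, -0.001], [-0.546, 0.838, -0.002], [0.002, -0.001, -1.0]]
ft_force: [0.2, 0.1, -1.0]
finger_gap: 0.997
finger_force: 0.0
```

```bash
python3 -m jog '[0,0,0,-0.09,-0.93,0,1, 0,0,0,0,0,0.9,1, 0,0,0,0,0,0.9,1, 0,0,0,0,0,0.9,1, 0,0,0,0,0,0.6,1]'
python3 - <<'E'
from meas import *
C,im,ur=marks(2)
d=(im[...,0]-(im[...,1]+im[...,2])/2).round().astype(int)
for v in range(160,178): print(v,*d[v,336:352])
I=np.zeros((560,800,3),np.uint8);I[:550,:440]=cv2.resize(im[110:210,290:370].clip(0,255).astype(np.uint8),(440,550),interpolation=3)
T=cam("top");I[:355,445:800]=cv2.resize(T[0][185:235,190:240],(355,355),interpolation=3)
cv2.imwrite("pics/c2.png",I[:,:,::-1])
E
```

```text
time: 3.05
tool_pos: [0.4952, 0.2065, 0.3004]
tcp_rot: [[-0.835, -0.55, -0.004], [-0.55, 0.835, -0.002], [0.005, 0.001, -1.0]]
ft_force: [-0.6, 0.0, -0.4]
finger_gap: 1.003
finger_force: 0.0
160 60 47 23 6 1 0 1 1 1 1 1 1 1 2 1 0
161 58 42 18 5 0 1 0 1 2 1 1 1 0 1 1 0
162 58 41 17 4 0 0 1 1 0 1 1 0 1 0 1 1
163 58 38 14 3 0 1 0 1 1 0 0 0 0 1 0 1
164 54 31 9 1 0 1 0 2 0 -1 -1 0 1 0 0 0
165 42 20 6 1 1 4 2 1 1 0 0 0 0 1 0 0
166 22 7 2 0 5 14 8 2 5 2 0 0 1 1 2 1
167 4 1 0 0 7 26 15 10 23 18 10 3 1 0 2 0
168 0 0 0 1 7 29 18 20 45 56 37 12 2 1 0 0
169 1 1 0 0 8 30 27 30 54 72 47 12 2 1 0 0
170 0 0 0 1 12 41 58 63 67 49 28 8 2 1 2 0
171 0 1 0 1 10 36 62 72 63 29 10 2 1 1 1 1
172 0 1 1 1 5 21 34 48 51 25 6 1 1 1 1 1
173 1 1 1 0 1 4 7 16 25 16 5 1 1 0 1 0
174 0 2 1 1 0 0 1 2 4 4 1 2 1 0 1 0
175 0 2 1 1 0 0 0 0 1 1 1 0 2 0 0 0
176 0 0 1 1 1 1 0 0 0 2 2 2 2 1 2 1
177 0 2 1 1 1 1 0 1 1 1 2 0 2 2 1 2
```

View pics/c2.png

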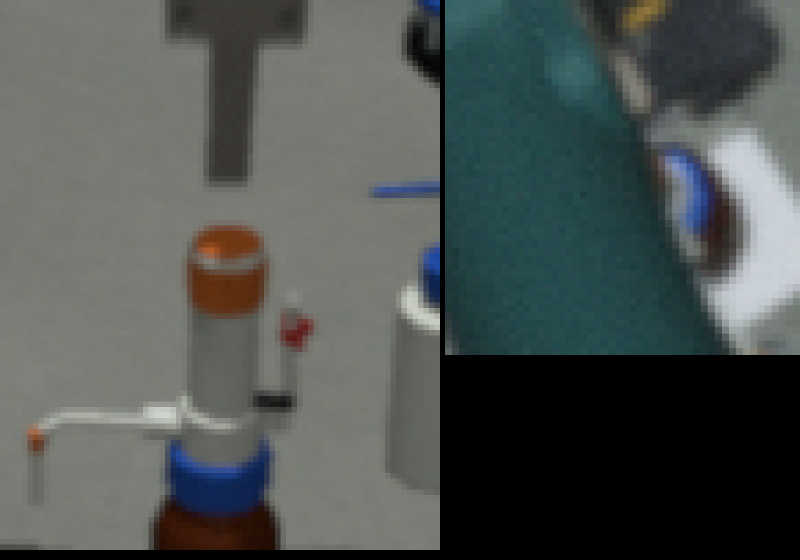

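The view shows the near finger centred over the orange grip (x 228 against 227 in the crop). The red clip's silhouette centre is at about (343.7,170.0) and the black tooth's at (339.5,182.6).

```bash
python3 - <<'E'
from meas import *
C=cam("scene")
zp=hz(C,(343.7,170.0),.036,.013);zt=hz(C,(339.5,182.6),.030,0);print(zp,zt,zp-zt)
print(proj(C,P(.036,.013,zp)),proj(C,P(.030,0,zt)), proj(C,P(.03,0,zt+.01)))
print(r.state()["tool_pos"],r.state()["ft_force"])
E
python3 -m jog '[0,0,0,0,0,0.6,1, 0,0,0,0,0,0.6,1, 0,0,0,0,0,0.6,1, 0,0,0,0,0,0,1, 0,0,0,0,0,0,1]'
```

```text
0.21828680012019178 0.18420625385783135 0.03408054626236043
[342.98485092 169.96238473] [340.22779378 182.63700191] [340.39938805 179.64147865]
[0.49673414 0.20751088 0.30420309] [ 1.00758307 -0.27291333  0.9749434 ]
time: 3.67
tool_pos: [0.4972, 0.2079, 0.2513]
tcp_rot: [[-0.834, -0.551, 0.001], [-0.551, 0.834, 0.0], [-0.001, -0.0, -1.0]]
ft_force: [1.6, -0.5, 0.1]
finger_gap: 0.999
finger_force: 0.0
```

```bash
python3 -m jog '[0,0,0,0.05,-0.15,0.23,1, 0,0,0,0,0,0,0.54, 0,0,0,0,0,0,0.54, 0,0,0,0,0,0,0.54, 0,0,0,0,0,0,0.54]' 3
python3 - <<'E'
from meas import *
C,im,ur=marks(1)
T=cam("top")
I=np.zeros((560,800,3),np.uint8);I[:550,:440]=cv2.resize(im[110:210,290:370].clip(0,255).astype(np.uint8),(440,550),interpolation=3)
I[:355,445:800]=cv2.resize(T[0][185:235,190:240],(355,355),interpolation=3)
cv2.imwrite("pics/c3.png",I[:,:,::-1])
s=r.state();print(s["tool_pos"],s["finger_gap"],s["finger_force"],s["ft_force"],s["wrist_torque"])
E
```

```text
time: 4.08
tool_pos: [0.4984, 0.2032, 0.2441]
tcp_rot: [[-0.834, -0.551, 0.001], [-0.551, 0.834, 0.0], [-0.001, -0.0, -1.0]]
ft_force: [0.4, -0.4, -0.3]
finger_gap: 0.735
finger_force: 0.0
[0.49828874 0.20318665 0.24384749] 0.6473123277174345 0.0 [0.09893158 1.08765876 0.11937992] [0.07418538 0.00690566 0.0209544 ]
```

View pics/c3.png

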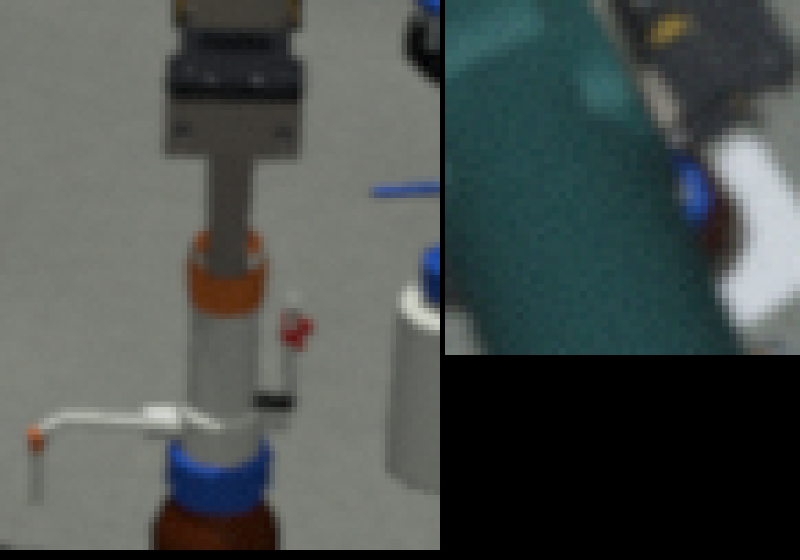

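The picture shows the finger lying across the grip and centred on it (x about 229). The pointer (crop 295,328) and the tooth (273,402) are both unobstructed. Next I'll close gently in steps and watch for a one-sided push.

```bash
python3 -m jog '[0,0,0,0,0,0,0.48, 0,0,0,0,0,0,0.48, 0,0,0,0,0,0,0.46, 0,0,0,0,0,0,0.45]' 3
python3 -m jog '[0,0,0,0,0,0,0.44, 0,0,0,0,0,0,0.43]' 3
python3 -m jog '[0,0,0,0,0,0,0.41, 0,0,0,0,0,0,0.40]' 3
```

```text
time: 4.52
tool_pos: [0.4981, 0.2031, 0.2435]
tcp_rot: [[-0.834, -0.552, -0.0], [-0.552, 0.834, -0.0], [0.0, -0.0, -1.0]]
ft_force: [-0.1, 0.9, 0.3]
finger_gap: 0.45
finger_force: 0.0
time: 4.68
tool_pos: [0.4981, 0.2031, 0.2435]
tcp_rot: [[-0.834, -0.552, 0.0], [-0.552, 0.834, -0.0], [-0.0, -0.0, -1.0]]
ft_force: [0.1, 0.7, -0.3]
finger_gap: 0.432
finger_force: 0.0
time: 4.85
tool_pos: [0.4982, 0.2031, 0.2435]
tcp_rot: [[-0.834, -0.551, 0.0], [-0.551, 0.834, 0.0], [-0.0, -0.0, -1.0]]
ft_force: [-0.5, 0.5, -0.6]
finger_gap: 0.399
finger_force: 0.0
```

```bash
python3 -m jog '[0,0,0,0,0,0,0.38, 0,0,0,0,0,0,0.36]' 3
python3 -m jog '[0,0,0,0,0,0,0.33, 0,0,0,0,0,0,0.3]' 3
python3 - <<'E'
from meas import *
C,im,ur=marks(1)
I=cv2.resize(im[110:210,290:370].clip(0,255).astype(np.uint8),(440,550),interpolation=3)
cv2.imwrite("pics/c4.png",I[:,:,::-1])
E
```

```text
time: 5.02
tool_pos: [0.4981, 0.203, 0.2435]
tcp_rot: [[-0.834, -0.551, 0.0], [-0.551, 0.834, -0.0], [-0.0, -0.0, -1.0]]
ft_force: [-0.7, -0.6, -0.3]
finger_gap: 0.359
finger_force: 0.0
time: 5.18
tool_pos: [0.4981, 0.2031, 0.2435]
tcp_rot: [[-0.834, -0.551, 0.0], [-0.551, 0.834, 0.0], [-0.0, -0.0, -1.0]]
ft_force: [0.8, 0.4, -0.8]
finger_gap: 0.304
finger_force: 0.0
```

View pics/c4.png

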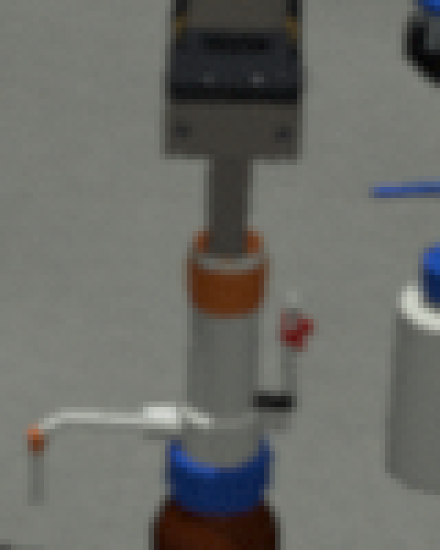

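The finger tip's lower edge (crop y 255) now sits inside the grip's top ellipse (y about 230–262). That suggests the tip is above the top face rather than beside it, and the 28 mm opening without contact agrees. I'll check the projections.

```bash
python3 - <<'E'
from meas import *
C=cam("scene");s=r.state();t=np.array(s["tool_pos"]);R=np.array(s["tcp_rot"])
g=s["finger_gap"]*.046;print("gap half",g)
def cr(p): q=proj(C,p);return ((q-[290,110])*5.5).round(0)
for b in(0,.01,.018): print("near finger tip back",b,[cr(t-R[:,1]*(g+b)+R[:,0]*x) for x in(-.01,.01)])
print("far",[cr(t+R[:,1]*g+R[:,0]*x) for x in(-.01,.01)])
print("grip top",[cr(P(*p,.2765)) for p in((0,0),(.0195,0),(-.0195,0),(0,-.0195),(0,.0195))],"bottom",cr(P(0,-.0195,.2435)))
print("plate corner",[proj(C,P(a,b,.008)) for a,b in((-.06,-.06),(.06,-.06))])
E
```

```text
gap half 0.013836522692664792
near finger tip back 0 [array([241., 313.]), array([201., 312.])]
near finger tip back 0.01 [array([241., 323.]), array([200., 322.])]
near finger tip back 0.018 [array([241., 332.]), array([200., 330.])]
far [array([242., 284.]), array([202., 283.])]
grip top [array([224., 240.]), array([264., 242.]), array([185., 239.]), array([224., 260.]), array([225., 221.])] bottom [221. 318.]
plate corner [array([306.45741341, 243.10353913]), array([347.54389197, 244.97334624])]
```

```bash
python3 - <<'E'
from meas import *
C=cam("scene");s=r.state();t=np.array(s["tool_pos"]);R=np.array(s["tcp_rot"])
def cr(p): q=proj(C,p);return ((q-[290,110])*5.5).round(0)
for ye in(-.0945,-.064,-.0375): print("body low edge",ye,[cr(t+R[:,1]*ye+R[:,0]*x-R[:,2]*.088) for x in(-.0375,.0375)])
t0=np.array([.2504,.5992,.1775]);y0=np.array([.3856,.9227,0])
print("start tips",[proj(C,t0+y0*k) for k in(-.064,-.046,.046,.064)])
im=cv2.imread("pics/scene0.png");cv2.imwrite("pics/c5.png",cv2.resize(im[50:120,300:380],(640,560),interpolation=3))
E
```

```text
body low edge -0.0945 [array([307., 241.]), array([143., 236.])]
body low edge -0.064 [array([307., 209.]), array([145., 203.])]
body low edge -0.0375 [array([306., 181.]), array([148., 176.])]
start tips [array([319.8931585 , 116.28141185]), array([324.27152006, 115.13066208]), array([346.14786731, 109.38097664]), array([350.3323694 , 108.28117829])]
```

View pics/c5.png

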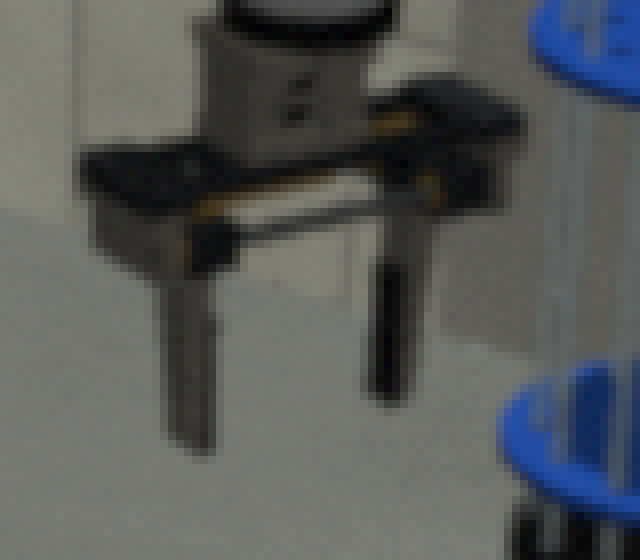

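The start picture has the finger tips at a midpoint of (336,103), against (335,112) predicted from the reported TCP. So the real tips are about 40 mm higher than reported, both at the start and now, and lateral agreement is within a few mm. I'll open, lower by 38 mm (no collision even if the reading is right) and look.

```bash
python3 -m jog '[0,0,0,0,0,0,0.75, 0,0,0,0,0,0,0.75, 0,0,0,0,0,0,0.75, 0,0,0,0,0,0,0.75, 0,0,0,0,0,0,0.75]' 3
python3 -m jog '[0,0,0,0,0,0.32,0.75, 0,0,0,0,0,0.32,0.75, 0,0,0,0,0,0.32,0.75, 0,0,0,0,0,0.31,0.75, 0,0,0,0,0,0,0.75]' 3
python3 - <<'E'
from meas import *
C,im,ur=marks(1);s=r.state();t=np.array(s["tool_pos"]);R=np.array(s["tcp_rot"]);print(s["finger_gap"],t)
T=cam("top")
def cr(c,p,o,k): return ((proj(c,p)-o)*k).round(0)
for z in(0,.04): print(z,[cr(T,t+R[:,1]*a+R[:,0]*b-R[:,2]*(.088+z),[190,170],7) for a in(-.0945,.0945) for b in(-.0375,.0375)])
I=np.zeros((560,800,3),np.uint8);I[:550,:440]=cv2.resize(im[110:210,290:370].clip(0,255).astype(np.uint8),(440,550),interpolation=3)
I[:490,445:795]=cv2.resize(T[0][170:240,190:240],(350,490),interpolation=3)
cv2.imwrite("pics/c6.png",I[:,:,::-1])
E
```

```text
time: 5.75
tool_pos: [0.4981, 0.2031, 0.2435]
tcp_rot: [[-0.834, -0.551, 0.0], [-0.551, 0.834, 0.0], [-0.0, -0.0, -1.0]]
ft_force: [0.5, -0.9, 0.3]
finger_gap: 0.64
finger_force: 0.0
time: 6.17
tool_pos: [0.4966, 0.2024, 0.2026]
tcp_rot: [[-0.834, -0.552, -0.004], [-0.552, 0.834, -0.002], [0.005, 0.001, -1.0]]
ft_force: [-0.1, -0.3, -0.2]
finger_gap: 0.751
finger_force: 0.0
0.7514139405284637 [0.49719797 0.20261859 0.20374137]
0 [array([291.,  80.]), array([382., 215.]), array([-61., 311.]), array([ 30., 449.])]
0.04 [array([282.,  63.]), array([376., 202.]), array([-78., 300.]), array([ 14., 441.])]
```

View pics/c6.png

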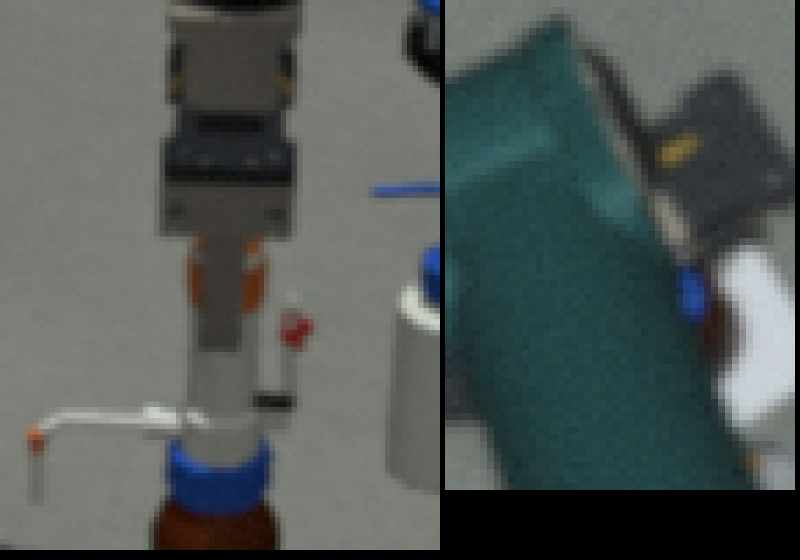

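The view shows the near finger alongside the grip and centred on it (x about 220, against 219–221 expected), with the tip at about 0.244 m. The top view agrees laterally. The reported TCP z is therefore 40 mm too low. I'll close gently now.

```bash
python3 -m jog '[0,0,0,0,0,0,0.6, 0,0,0,0,0,0,0.5, 0,0,0,0,0,0,0.48, 0,0,0,0,0,0,0.47, 0,0,0,0,0,0,0.46]' 3
python3 -m jog '[0,0,0,0,0,0,0.45, 0,0,0,0,0,0,0.44]' 3
python3 -m jog '[0,0,0,0,0,0,0.43, 0,0,0,0,0,0,0.42]' 3
python3 -m jog '[0,0,0,0,0,0,0.41, 0,0,0,0,0,0,0.40]' 3
```

```text
time: 6.68
tool_pos: [0.4983, 0.2031, 0.2057]
tcp_rot: [[-0.834, -0.551, 0.001], [-0.551, 0.834, 0.0], [-0.001, -0.0, -1.0]]
ft_force: [0.5, -0.1, 0.6]
finger_gap: 0.463
finger_force: 0.0
time: 6.85
tool_pos: [0.4987, 0.2025, 0.2056]
tcp_rot: [[-0.834, -0.551, 0.001], [-0.551, 0.834, -0.0], [-0.001, -0.001, -1.0]]
ft_force: [0.9, -1.3, 1.0]
finger_gap: 0.441
finger_force: 0.9
time: 7.02
tool_pos: [0.4991, 0.2019, 0.2056]
tcp_rot: [[-0.835, -0.551, 0.002], [-0.551, 0.835, -0.001], [-0.001, -0.002, -1.0]]
ft_force: [3.2, -3.4, 1.2]
finger_gap: 0.421
finger_force: 3.0
time: 7.18
tool_pos: [0.499, 0.2021, 0.2057]
tcp_rot: [[-0.835, -0.551, 0.001], [-0.551, 0.835, -0.001], [-0.001, -0.001, -1.0]]
ft_force: [2.8, -3.4, 1.9]
finger_gap: 0.424
finger_force: 3.0
```

A side force of about 4.4 N along -tool y shows the grip sits about 1.2 mm that way, so I'll recentre.

```bash
python3 -m jog '[0,0,0,0,-0.04,0,0.40, 0,0,0,0,0,0,0.40, 0,0,0,0,0,0,0.40]' 3
```

```text
time: 7.43
tool_pos: [0.4991, 0.2019, 0.2056]
tcp_rot: [[-0.834, -0.551, 0.001], [-0.551, 0.834, 0.0], [-0.0, -0.0, -1.0]]
ft_force: [1.9, -4.0, 2.2]
finger_gap: 0.422
finger_force: 3.0
```

```bash
python3 -m jog '[0,0,0,0,-0.04,0,0.40, 0,0,0,0,0,0,0.40, 0,0,0,0,0,0,0.40]' 3; python3 - <<'E'
from h import *
F=[]
for _ in range(4):
    r.read_camera("scene");s=r.state();F.append(s["ft_force"])
print(np.mean(F,0),s["tool_pos"],s["wrist_torque"])
E
```

```text
time: 7.68
tool_pos: [0.4991, 0.2019, 0.2056]
tcp_rot: [[-0.834, -0.552, -0.0], [-0.552, 0.834, 0.001], [-0.0, 0.001, -1.0]]
ft_force: [-0.0, -0.8, 4.6]
finger_gap: 0.426
finger_force: 3.0
[-0.29414553 -0.20279779  4.1354948 ] [0.4991424  0.20187617 0.20557397] [0.14371586 0.19187476 0.00431833]
```

The side force is gone. Next: firm up to 15 N and begin a slow draw.

```bash
python3 -m jog '[0,0,0,0,0,0,0.38, 0,0,0,0,0,0,0.36, 0,0,0,0,0,0,0.35]' 15
python3 -m jog '[0,0,0,0,0,-0.06,0.35, 0,0,0,0,0,-0.06,0.35, 0,0,0,0,0,-0.06,0.35, 0,0,0,0,0,-0.06,0.35, 0,0,0,0,0,0,0.35]' 15
```

```text
time: 8.13
tool_pos: [0.4992, 0.2019, 0.2056]
tcp_rot: [[-0.834, -0.552, -0.0], [-0.552, 0.834, 0.001], [-0.0, 0.001, -1.0]]
ft_force: [-1.8, 0.8, 4.3]
finger_gap: 0.421
finger_force: 15.0
time: 8.55
tool_pos: [0.4991, 0.2017, 0.2125]
tcp_rot: [[-0.834, -0.552, -0.001], [-0.552, 0.834, 0.001], [0.0, 0.001, -1.0]]
ft_force: [-0.0, 3.9, -3.6]
finger_gap: 0.42
finger_force: 15.0
```

```bash
python3 -m jog '[0,0,0,0,0,-0.06,0.35, 0,0,0,0,0,-0.06,0.35, 0,0,0,0,0,-0.06,0.35, 0,0,0,0,0,-0.06,0.35, 0,0,0,0,0,-0.06,0.35]' 15
python3 -m jog '[0,0,0,0,0,-0.06,0.35, 0,0,0,0,0,-0.06,0.35, 0,0,0,0,0,-0.06,0.35, 0,0,0,0,0,-0.06,0.35, 0,0,0,0,0,0,0.35]' 15
cat > look.py <<'E'
from meas import *
C,im,ur=marks(4);s=r.state();print(s["tool_pos"],s["ft_force"],s["finger_force"])
g=im.mean(2).round().astype(int);d=(im[...,0]-(im[...,1]+im[...,2])/2).round().astype(int)
print("gray 334-350");[print(v,*g[v,334:350]) for v in range(164,188)]
E
python3 look.py; python3 - <<'E'
from meas import *
C=cam("scene")
I=cv2.resize(C[0][110:210,290:370],(440,550),interpolation=3); cv2.imwrite("pics/c7.png",I[:,:,::-1])
E
```

```text
time: 8.97
tool_pos: [0.4991, 0.2014, 0.2216]
tcp_rot: [[-0.834, -0.552, -0.001], [-0.552, 0.834, 0.0], [0.0, 0.001, -1.0]]
ft_force: [0.4, 5.2, -3.8]
finger_gap: 0.417
finger_force: 15.0
time: 9.38
tool_pos: [0.4992, 0.2014, 0.229]
tcp_rot: [[-0.834, -0.552, -0.0], [-0.552, 0.834, 0.001], [-0.0, 0.001, -1.0]]
ft_force: [-0.0, 4.4, -5.1]
finger_gap: 0.421
finger_force: 15.0
[0.49916917 0.20136386 0.22875001] [-0.45516573  5.1513515  -4.7837746 ] 14.999785423278809
gray 334-350
164 94 91 91 103 115 118 118 122 126 116 116 119 118 119 119 120
165 94 92 90 102 115 118 118 117 115 103 111 118 120 119 120 119
166 93 90 91 106 116 120 117 105 99 90 103 116 119 119 118 119
167 93 90 92 111 120 121 112 92 88 83 87 103 112 116 118 118
168 93 89 92 112 121 119 104 81 87 83 69 75 91 111 117 118
169 93 89 92 111 119 117 100 76 82 79 60 54 78 108 117 119
170 92 89 91 109 119 116 100 72 61 58 52 63 84 109 118 120
171 93 89 92 110 118 117 103 73 52 45 58 87 108 117 119 119
172 93 89 94 111 118 119 112 87 69 60 65 96 115 121 121 121
173 93 89 90 103 112 114 111 95 84 78 81 102 117 122 122 121
174 92
[... 176 characters left out ...]
2 84 76 73 71 68 60 58 75 106 116 117 117 118 118
178 93 107 113 112 112 113 110 98 92 94 112 118 118 118 117 117
179 91 112 120 120 120 121 118 105 98 99 113 120 120 120 119 118
180 92 112 119 119 119 120 116 100 98 103 115 120 120 120 120 121
181 90 109 115 116 118 118 114 103 106 114 119 120 120 120 121 122
182 90 107 114 116 116 117 115 106 108 115 119 120 120 121 121 122
183 101 111 114 113 114 116 113 106 106 114 119 119 120 121 122 122
184 108 113 112 107 108 110 108 103 104 115 119 120 120 120 120 121
185 113 113 106 96 96 99 99 98 104 115 120 121 121 120 120 119
186 112 108 97 89 92 94 93 96 105 116 122 121 121 121 120 120
187 102 96 90 88 96 97 94 98 108 118 122 122 122 121 121 120
```

View pics/c7.png

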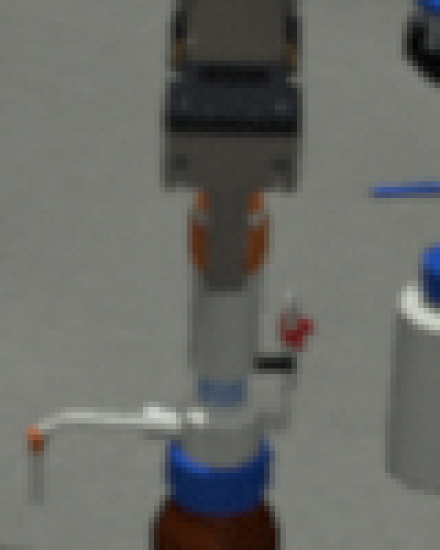

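The sleeve is up about 23 mm: the tooth row went from 182.6 to 175.6, about 23.4 mm, and the TCP rose 23.2 mm, so it isn't slipping. The pointer's centre is uncertain by a pixel (about 3 mm), so I'll pin it down from its edges in the unshaded first picture.

```bash
python3 - <<'E'
from meas import *
C=cam("scene")
a=cv2.imread("pics/scene0.png")[...,::-1].astype(float);b=C[0].astype(float)
for im in(a,b):
    q=((im[...,0]-im[...,1])/(im.max(2)+5)*100).round().astype(int)
    for v in range(161,176): print(v,*q[v,338:350], " | R",*im[v,338:350,0].astype(int))
    print()
for n,p in dict(near_bot=(.036,.003,.214),near_top=(.036,.003,.222),far_top=(.036,.023,.222),x28=(.028,.003,.214),x44=(.044,.003,.214),x44far=(.044,.023,.222),scale_near_top=(.0335,.005,.238),scale_far_top=(.0335,.021,.238)).items(): print(n,proj(C,P(*p)).round(2))
E
```

```text
161 24 4 -3 -1 -1 -3 -3 -3 -1 -3 -1 -2  | R 75 68 65 67 68 70 67 65 67 68 78 83
162 21 3 -4 -2 -1 -2 -2 -1 -3 -2 -2 -2  | R 73 66 62 73 99 102 83 81 81 89 105 112
163 19 1 -4 -3 -2 -2 -2 -3 -2 -2 -2 -2  | R 73 68 64 92 150 159 121 105 112 112 118 120
164 11 -1 -2 -2 -2 -2 -2 -2 -2 -2 -2 -2  | R 74 77 81 113 176 189 147 120 118 118 120 119
165 2 -2 -1 2 -1 -2 -2 -2 -4 -2 -2 -2  | R 89 103 109 130 171 176 143 120 117 118 119 116
166 -1 -2 5 20 8 0 4 2 -3 -3 -2 -3  | R 111 116 122 137 132 118 119 120 117 117 116 115
167 -3 -2 13 42 28 16 31 27 15 3 -2 -1  | R 116 120 132 155 126 102 125 139 132 121 116 116
168 -2 -4 14 45 31 25 52 58 42 14 -2 -2  | R 119 118 131 157 130 111 141 165 154 130 117 118
169 -4 -3 12 42 38 38 60 70 49 15 -1 -2  | R 118 118 124 144 132 121 130 143 141 126 117 119
170 -2 -2 12 48 63 65 71 56 28 6 -2 -2  | R 117 116 115 129 134 136 131 118 113 115 115 120
171 -1 -2 6 38 65 75 69 40 10 -1 -2 -2  | R 118 115 109 105 108 128 152 138 119 116 118 118
172 -2 -2 1 17 35 55 62 34 6 -2 -2 -2  | R 118 117 113 100 94 116 146 140 124 120 120 120
173 -2 -2 -1 1 4 21 31 16 2 -
[... 1074 characters left out ...]
8 65 49 24 4 -2 -2  | R 118 117 108 102 100 101 97 96 103 115 117 121
171 -2 -2 3 32 63 74 59 25 6 0 -2 -2  | R 118 117 106 98 93 94 100 107 114 119 120 120
172 -2 -2 0 18 36 46 47 19 2 -2 -2 -2  | R 120 121 114 102 92 91 101 112 119 122 122 123
173 -2 -2 -3 1 6 17 24 9 1 -2 -2 -2  | R 113 116 110 98 90 89 98 112 120 123 123 122
174 -3 -3 -3 -4 -3 0 3 1 -2 -2 -2 -2  | R 87 90 86 74 71 83 107 117 120 122 121 121
175 -2 -2 -2 -3 -5 -4 -2 -2 -2 -2 -2 -2  | R 39 41 39 33 35 63 107 120 120 121 120 121

near_bot [342.91 173.15]
near_top [343.05 170.7 ]
far_top [343.05 166.97]
x28 [340.03 173.05]
x44 [345.78 173.26]
x44far [345.91 167.07]
scale_near_top [342.44 165.35]
scale_far_top [342.45 162.39]
```

Edge analysis puts the pointer about 11.5 mm above the tooth as it stands (total about 34.7 mm). There is a side force of about 5 N, so I'll ease that off while drawing most of the rest.

```bash
python3 -m jog '[0,0,0,-0.01,0.02,-0.04,0.35, 0,0,0,-0.01,0.02,-0.04,0.35, 0,0,0,0,0.01,-0.04,0.35, 0,0,0,0,0,-0.04,0.35, 0,0,0,0,0,0,0.35]' 15
python3 -m jog '[0,0,0,0,0,-0.04,0.35, 0,0,0,0,0,-0.04,0.35, 0,0,0,0,0,-0.04,0.35, 0,0,0,0,0,0,0.35]' 15
python3 look.py | head -18
```

```text
time: 10.1
tool_pos: [0.4991, 0.2017, 0.2337]
tcp_rot: [[-0.835, -0.551, -0.0], [-0.551, 0.835, -0.001], [0.001, -0.001, -1.0]]
ft_force: [0.3, 1.4, -4.1]
finger_gap: 0.417
finger_force: 15.0
time: 10.43
tool_pos: [0.4991, 0.2018, 0.2373]
tcp_rot: [[-0.835, -0.551, -0.0], [-0.551, 0.835, -0.001], [0.001, -0.001, -1.0]]
ft_force: [-0.9, -1.1, -4.2]
finger_gap: 0.422
finger_force: 15.0
[0.4991153  0.20188122 0.23716459] [-0.49535986 -1.64362679 -5.10148786] 14.99948501586914
gray 334-350
164 94 90 90 103 115 118 118 121 128 133 125 120 119 118 119 119
165 93 90 91 102 114 118 118 116 119 121 121 119 120 119 119 118
166 94 90 90 102 115 118 117 105 100 97 106 116 119 119 118 118
167 93 90 91 106 118 121 114 94 92 85 89 104 111 115 117 117
168 93 89 91 111 120 121 113 89 89 84 72 75 90 110 117 119
169 93 89 92 111 120 120 110 85 83 80 60 55 78 108 118 119
170 93 89 91 110 119 117 103 75 62 58 51 62 84 108 117 119
171 93 88 86 98 104 104 88 62 42 40 57 88 108 117 119 120
172 93 86 69 57 53 52 44 30 22 29 60 95 115 121 121 121
173 93 84 59 31 20 20 20 15 16 36 73 101 116 121 122 122
174 92 88 76 67 66 66 62 51 42 61 98 116 120 122 121 121
175 92 100 110 113 114 114 109 90 78 86 110 119 120 119 119 120
176 89 103 117 123 124 124 118 100 93 97 112 118 118 118 119 120
177 88 108 119 120 121 122 118 103 97 102 113 118 117 118 118 118
178 86 109 118 119 119 120 117 105 97 100 113 118 118 117 118 117
179 88 112 119 118 119 120 118 106 96 99 113 119 119 119 119 118
```

The sleeve is at about 32 mm with the tooth row at 172.8; level corresponds to row 172.2. That leaves about 2 mm, and the side force is now small.

```bash
python3 -m jog '[0,0,0,0,-0.01,-0.035,0.35, 0,0,0,0,0,-0.035,0.35, 0,0,0,0,0,0,0.35, 0,0,0,0,0,0,0.35]' 15
python3 look.py | head -16; python3 - <<'E'
from meas import *
C=cam("scene")
I=cv2.resize(C[0][140:250,285:365],(400,550),interpolation=3); cv2.imwrite("pics/c8.png",I[:,:,::-1])
E
```

```text
time: 10.97
tool_pos: [0.4991, 0.2019, 0.2393]
tcp_rot: [[-0.834, -0.551, -0.0], [-0.551, 0.834, -0.001], [0.001, -0.0, -1.0]]
ft_force: [-1.7, -2.6, -4.9]
finger_gap: 0.42
finger_force: 15.0
[0.49919084 0.20196197 0.23924728] [-1.56245981 -3.00209404 -4.33654205] 14.999455958604813
gray 334-350
164 93 91 91 103 115 118 117 120 127 133 126 120 118 118 119 120
165 93 90 91 103 115 119 117 116 119 122 120 119 119 119 119 118
166 93 90 91 103 115 119 117 105 101 97 106 117 118 118 118 118
167 92 90 91 106 118 121 115 93 92 86 87 103 111 116 118 118
168 93 89 91 111 120 121 113 89 89 84 73 75 92 111 117 118
169 93 89 92 111 120 120 111 86 84 78 60 54 78 108 118 119
170 93 89 89 99 107 108 99 72 60 56 50 63 85 108 117 119
171 93 88 79 67 63 68 65 46 33 33 56 88 107 117 119 120
172 93 86 67 39 24 27 28 19 16 26 59 95 116 121 121 121
173 93 85 68 51 41 37 36 32 29 41 73 100 118 121 122 122
174 92 94 92 92 85 82 79 69 65 77 102 115 120 120 121 121
175 89 103 115 118 118 116 111 97 92 100 114 120 120 120 120 120
176 86 103 118 122 124 124 118 102 95 100 114 117 118 118 118 119
177 87 108 118 121 121 122 118 102 96 102 113 116 117 117 118 118
```

View pics/c8.png

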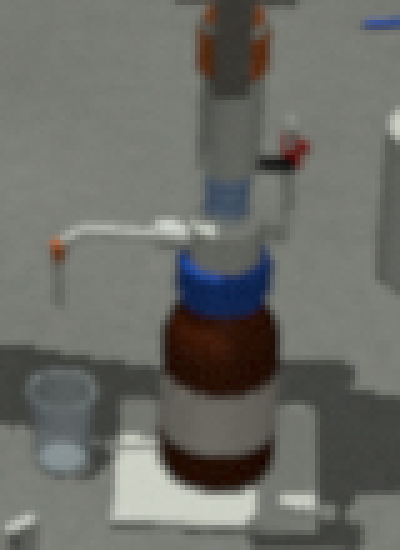

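The view shows the tooth (row 172.2) level with the red clip once the depth offset is allowed for. The bottle, plate, spout and beaker haven't moved, and grip and forces are steady, so I'm handing in.

```bash
python3 -c "
from cell import r
print(r.finish_job())"
```

```text
the job is handed in; nothing more can be done
None
```

I drew the orange sleeve up about 34 mm, which puts the index tooth level with the red pointer to within about 2 mm by the camera, and handed the job in at about 11 s, still holding it with a 15 N grip; no verdict was shown.

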